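# Penguin family on the display board

## Robot

A 6-joint arm with a two-finger parallel gripper is mounted at the origin on the work surface. World frame = base frame: x ahead of the robot, y to its left, z up, the work surface at z = 0. Lengths are in m, angles in rad, forces in N, time in s.
With the tool pointing down it reaches from about 0.275 to 0.725 m from the base axis. Payload 15.9 kg.
Tool frame: the origin (TCP) lies midway between the tips of the shut fingers; the grasp point (between the pads) lies 19 mm behind it; z points along the fingers, y is the line along which they close (so a half turn about z gives the same grasp; the last joint's range is limited). The gripper opens to 85 mm and grips with 20 to 120 N. Pads are 22 mm wide; open, the fingers measure 114 mm over their backs; the gripper's body (76 mm by 85 mm) begins 54 mm behind the grasp point. The pads swing forward as they close: fully open they stand 13 mm farther back than shut.
Start: joints at [-1.16, 0.213, -0.034, 1.323, 0, 1.571], TCP at [0.2, -0.458, 0.231] pointing down, gripper open.
Joint ranges: [-2.98, 2.98], [-0.74, 1.72], [-1.14, 1.35], [-2.1, 2.04], [-1.57, 1.44], [-3.14, 3.14]. Speed limits (rad/s): [1.89, 1.89, 2.39, 2.57, 3.14, 3.14].

## Interface

Orientations are given as a unit quaternion [x, y, z, w].
In Python, from plant import observe, camera, camera_params, hand_in gives the robot as it stands. The module is installed in compiled form; this text tells all that it offers.
- The arm moves only by the tool play_rows, never from a script. Its arguments are lists of equal length, an entry for each row: "slide": the shift along the tool's x, y, z in cm, a list of three; "dr": the turn, a rotation vector about the tool's x, y, z in rad, a list of three; "jaw": the closure in counts, from 0 (fully open) to 255 (shut). A call has 1 to 5 rows; each row shifts and turns the commanded pose from where the row before left it, along the tool's axes as they then stand; what a row does not reach is not made up. A row lasts 1/8 s, in which the tool goes at most 62.5 mm and 10.7 degrees, less where a joint would pass 70% of its speed; a pose out of reach is approached as far as the arm can. A call with a gripper value outside its range is refused whole. The fingers move at their own pace and stop on an object; "grip_force" is the grip in N (left out, the last holds). Time passes only in rows, so rows that do not move let the fingers close. It gives the time, the measured TCP pose, the force, the opening and the grip force at its end, in the units of the state.
- observe(): the state, without advancing time (a new reading comes with each control period).
- camera(name): name is "scene" or "side" or "wrist"; returns the picture (384x512x3 uint8, red, green, blue); there is no depth.
- camera_params(name): a dict with "intrinsics" (3x3 intrinsics, pixels), "k1" (the pictures are not rectified: a ray, as slopes to the right and down, at radius r is drawn at 1 + k1 r^2 times it, then the intrinsics apply), "rvec" (rotation vector, rad) and "tvec" (3), from world to camera coordinates, as OpenCV has them; the wrist camera has in their place "tool_from_camera" (4x4, takes a point from camera to tool coordinates, whose origin is the TCP and whose axes are the flange's). Camera axes: x right, y down, z forward; pixel columns grow to the right and rows downward; lengths in m; the calibration is good to about 2 mm. A picture is of the moment at which its call begins: read the wrist's pose just before it. camera_params takes no time and is no camera call.
- hand_in(): hands the job in; it is judged then, once.
The state is a dict: "time_s": time; "joints": joint angles; "joint_velocities": joint speeds; "joint_torque": joint torques, N m; "position": TCP position; "tool_rot": TCP orientation; "ft_force": force on the tool from outside, world axes, zero at the start; "moment": the same for the moment, N m; "finger_gap": opening from 0.0 (shut) to 1.0 (fully open); "gripper_force": force on a finger pad.
Only numpy, scipy, OpenCV 4.12 (cv2) and the standard library are available. Lean on these libraries where they do the work, as an engineer would, in place of code of your own. Each camera call takes 0.05 s, during which the arm holds its last target. There are 200 camera calls.

## Task

On the shop counter, finish the toy penguin display: stand the four loose penguins on the four free white marks of the wooden board, so that the whole row, with the grey penguin that already stands in the middle, runs in order of height from the tallest beside the yellow star to the shortest beside the black dot. Each stands upright, centred on its mark and let go; leave the grey one where it is, knock none of the penguins over and do not push the toy car or the game box about.

Things in the scene. Friction and masses are not known exactly. Their poses are not given: they have to be found in the camera images.
- board: Fixed wooden display board lying on the counter, 90 mm wide (its x), 470 mm long (its y), 12 mm thick. Origin: centre of its underside, on the counter. Five round white marks, 58 mm in diameter, are painted flat on its top in a row along its y axis at y = -150, -75, 0, 75 and 150 mm (x = 0). The middle mark is taken by the grey penguin.
- star_tile: Yellow five-pointed star, 45 mm across and 3 mm thick, fixed on the board's top at one end of the row, 206 mm from the board's centre along the board's +y or -y axis. It shows the end for the tallest penguin. Origin: centre of its underside.
- dot_tile: Black round disc, 24 mm in diameter and 3 mm thick, fixed on the board's top at the other end of the row, 206 mm from the board's centre. It shows the end for the shortest penguin. Origin: centre of its underside.
- penguin_green: Green toy penguin, upright and round: 120 mm tall, 50 mm in diameter. Its side is straight from the foot up to 90 mm, above that it is a rounded head. Origin: centre of its underside, z up; belly and beak face its own -x, so its yaw does not matter for grasping. Hard vinyl, under 0.2 kg. At the start it stands loose on the counter (z = 0) between the robot and the board.
- penguin_red: Red toy penguin, upright and round: 105 mm tall, 46 mm in diameter. Its side is straight from the foot up to 79 mm, above that it is a rounded head. Origin: centre of its underside, z up; belly and beak face its own -x, so its yaw does not matter for grasping. Hard vinyl, under 0.2 kg. At the start it stands loose on the counter (z = 0) between the robot and the board.
- penguin_blue: Blue toy penguin, upright and round: 75 mm tall, 38 mm in diameter. Its side is straight from the foot up to 56 mm, above that it is a rounded head. Origin: centre of its underside, z up; belly and beak face its own -x, so its yaw does not matter for grasping. Hard vinyl, under 0.2 kg. At the start it stands loose on the counter (z = 0) between the robot and the board.
- penguin_yellow: Yellow toy penguin, upright and round: 60 mm tall, 34 mm in diameter. Its side is straight from the foot up to 45 mm, above that it is a rounded head. Origin: centre of its underside, z up; belly and beak face its own -x, so its yaw does not matter for grasping. Hard vinyl, under 0.2 kg. At the start it stands loose on the counter (z = 0) between the robot and the board.
- penguin_grey: Grey toy penguin, upright and round: 90 mm tall, 42 mm in diameter. Its side is straight from the foot up to 68 mm, above that it is a rounded head. Origin: centre of its underside, z up; belly and beak face its own -x, so its yaw does not matter for grasping. Hard vinyl, under 0.2 kg. It already stands loose on the board's middle mark, in its right place.
- toy_car: Orange toy car with black wheels, about 90 x 56 x 49 mm, loose on the counter to one side of the board; not to be disturbed. Origin: centre of its underside.
- game_box: Purple closed game box with a yellow panel on top, 90 x 70 x 50 mm, loose on the counter to one side of the board; not to be disturbed. Origin: centre of its underside.

How it is judged:
At the end, for the whole second after the job is handed in: Counted from the star the row reads green, red, grey, blue, yellow: each penguin within 14 mm of the centre of its mark both along and across the board, standing on the board (height within 5 mm) upright within 0.1 rad, released and at rest (x of penguin_green in the frame of board between -0.014 and 0.014 m and z of penguin_green in the frame of board between 0.007 and 0.017 m and angle between each of penguin_green, penguin_red, penguin_blue, penguin_yellow, penguin_grey's own z axis and vertical below 0.1 rad and linear speed of each of penguin_green, penguin_red, penguin_blue, penguin_yellow, penguin_grey below 0.02 m/s and angular speed of each of penguin_green, penguin_red, penguin_blue, penguin_yellow below 0.2 rad/s and contact force between each of penguin_green, penguin_red, penguin_blue, penguin_yellow and the arm below 0.1 N and x of penguin_red in the frame of board between -0.014 and 0.014 m and z of penguin_red in the frame of board between 0.007 and 0.017 m and x of penguin_blue in the frame of board between -0.014 and 0.014 m and z of penguin_blue in the frame of board between 0.007 and 0.017 m and x of penguin_yellow in the frame of board between -0.014 and 0.014 m and z of penguin_yellow in the frame of board between 0.007 and 0.017 m and x of penguin_grey in the frame of board between -0.014 and 0.014 m and y of penguin_grey in the frame of board between -0.014 and 0.014 m and ((y of star_tile in the frame of board above 0.1 m and y of penguin_green in the frame of board between 0.136 and 0.164 m and y of penguin_red in the frame of board between 0.061 and 0.089 m and y of penguin_blue in the frame of board between -0.089 and -0.061 m and y of penguin_yellow in the frame of board between -0.164 and -0.136 m) or (y of star_tile in the frame of board below -0.1 m and y of penguin_green in the frame of board between -0.164 and -0.136 m and y of penguin_red in the frame of board between -0.089 and -0.061 m and y of penguin_blue in the frame of board between 0.061 and 0.089 m and y of penguin_yellow in the frame of board between 0.136 and 0.164 m))); the robot touches nothing.
It fails at once if the grey penguin is moved more than 15 mm (distance of penguin_grey from where it was at the start of the episode above 0.015 m).
It fails at once if a penguin is knocked over or tipped more than 0.7 rad (angle between any of penguin_green, penguin_red, penguin_blue, penguin_yellow, penguin_grey's own z axis and vertical above 0.7 rad).
It fails at once if the toy car or the game box is pushed more than 20 mm (distance of any of toy_car, game_box from where it was at the start of the episode above 0.02 m).
It also fails if it takes over 106 s, if anything falls off the work surface, if the arm or the gripper's body presses on something with over 40 N, if the wrist force passes 120 N, or if a joint passes its speed limit or range.

## Working session

There is one attempt and no reset: what is moved stays moved. The work goes in short steps, Python scripts to look and compute and a tool call to move; the robot and the scene stay as the last step left them, time stands still between calls to the robot, and variables do not carry over. Pictures are saved under pics/ and viewed, at most 14 in all, crops included, and the job is handed in when it is done.

Besides the shell and the picture viewer there is one more tool, called after "Call:" by a JSON object that holds its "name" and its "arguments", one argument or row to a line. play_rows: Moves the arm, as the interface text tells. Its arguments: {"type":"object","properties":{"slide":{"type":"array","items":{"type":"array","items":{"type":"number"}}},"dr":{"type":"array","items":{"type":"array","items":{"type":"number"}}},"jaw":{"type":"array","items":{"type":"number"}},"grip_force":{"type":"number"}},"required":["slide","dr","jaw"]}

```bash
mkdir -p pics
python3 - <<'E'
from plant import *
import cv2,numpy as np
np.set_printoptions(precision=4,suppress=True)
o=observe();print({k:np.round(v,3) for k,v in o.items()})
for n in("scene","side","wrist"):
    print(n,camera_params(n))
a=camera("scene");b=camera("side")
np.save("scene0.npy",a);np.save("side0.npy",b)
cv2.imwrite("pics/scene0.png",a[...,::-1]);cv2.imwrite("pics/side0.png",b[...,::-1])
E
```

```text
{'time_s': np.float64(0.0), 'joints': array([-1.16 ,  0.213, -0.035,  1.323, -0.   ,  1.571]), 'joint_velocities': array([-0.001,  0.   ,  0.   ,  0.001,  0.   , -0.001]), 'joint_torque': array([ -0.001, -68.617,  48.712,   0.018,   0.   ,  -0.   ]), 'position': array([ 0.2  , -0.458,  0.231]), 'tool_rot': array([ 0.979,  0.204, -0.   , -0.001]), 'ft_force': array([-0.084,  0.233, -0.062]), 'moment': array([ 0.029, -0.038, -0.036]), 'gripper_force': np.float64(0.0), 'finger_gap': np.float64(1.001)}
scene {'intrinsics': array([[485.855 ,   0.    , 261.7033],
       [  0.    , 485.855 , 195.5059],
       [  0.    ,   0.    ,   1.    ]]), 'k1': -0.004800735171998221, 'rvec': array([ 0.7183,  2.6667, -1.0338]), 'tvec': array([ 0.4584, -0.1773,  1.5343])}
side {'intrinsics': array([[348.6834,   0.    , 251.4088],
       [  0.    , 348.6834, 191.2222],
       [  0.    ,   0.    ,   1.    ]]), 'k1': -0.06393676546172761, 'rvec': array([ 2.2492, -0.0321,  0.031 ]), 'tvec': array([-0.5629,  0.0376,  0.9578])}
wrist {'intrinsics': array([[271.7328,   0.    , 252.879 ],
       [  0.    , 271.7328, 189.8964],
       [  0.    ,   0.    ,   1.    ]]), 'k1': -0.034564339577245404, 'tool_from_camera': array([[ 0.0002, -0.9656, -0.2602,  0.0663],
       [ 1.    ,  0.0004, -0.0009,  0.0009],
       [ 0.001 , -0.2602,  0.9656, -0.1436],
       [ 0.    ,  0.    ,  0.    ,  1.    ]])}
```

View pics/scene0.png

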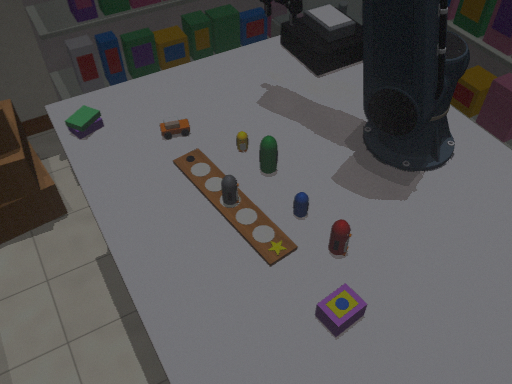

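View pics/side0.png

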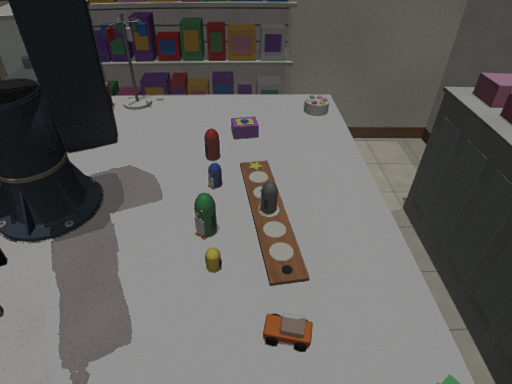

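The scene view shows the star end of the board at about (278,247) and the dot at (190,159). The penguins are at green (268,153), red (340,235), blue (301,203), yellow (242,140) and grey (229,188). The car is at (175,127) and the box at (341,306). Next I'll measure them from both views.

```bash
cat > h.py <<'E'
import numpy as np,cv2
from scipy.spatial.transform import Rotation as R
from plant import *
H=dict(green=.12,red=.105,grey=.09,blue=.075,yellow=.06)
def cast(n,uv,z,pose=None):
    p=camera_params(n);K=p["intrinsics"]
    x=cv2.undistortPoints(np.array([[uv]],float),K,np.array([p["k1"],0,0,0.]))[0,0]
    d=np.array([x[0],x[1],1])
    if n=="wrist":
        T=p["tool_from_camera"];r=R.from_quat(pose[1])
        c=r.apply(T[:3,3])+pose[0];d=r.apply(T[:3,:3]@d)
    else:
        r=R.from_rotvec(p["rvec"]).inv();c=-r.apply(p["tvec"]);d=r.apply(d)
    return (c+d*(z-c[2])/d[2])[:2]
def mask(im,c):
    h=cv2.cvtColor(im,cv2.COLOR_RGB2HSV);a,s,v=[h[...,i].astype(int) for i in range(3)]
    m=dict(green=(a>45)&(a<85)&(s>90),red=((a<5)|(a>172))&(s>120),blue=(a>105)&(a<128)&(s>110),
      yellow=(a>20)&(a<34)&(s>130)&(v>90),brown=(a>4)&(a<20)&(s>100)&(v<180),white=(s<60)&(v>150),purple=(a>128)&(a<160)&(s>80),orange=(a>4)&(a<14)&(s>180))[c]
    return m.astype(np.uint8)
def blobs(m,amin=40):
    n,l,st,ce=cv2.connectedComponentsWithStats(m)
    return [(st[i],ce[i],l==i) for i in range(1,n) if st[i][4]>=amin]
E
python3 - <<'E'
from h import *
np.set_printoptions(precision=4,suppress=True)
for n in("scene","side"):
    im=np.load(n+"0.npy")
    for c in("green","red","blue","yellow","brown","purple","orange"):
        for s,ce,_ in blobs(mask(im,c)):
            z=H.get(c,.024)*.5
            print(n,c,s,ce.round(1),cast(n,ce,z),cast(n,ce,.015))
    m=mask(im,"brown")
    b=max(blobs(m),key=lambda t:t[0][4])[2].astype(np.uint8)
    cs=cv2.findContours(b,cv2.RETR_EXTERNAL,cv2.CHAIN_APPROX_NONE)[0];c=max(cs,key=cv2.contourArea)
    q=cv2.boxPoints(cv2.minAreaRect(c));print(n,"boardrect",[cast(n,u,.012) for u in q])
    f=np.zeros_like(b);cv2.drawContours(f,[cv2.convexHull(c)],-1,1,-1)
    g=cv2.cvtColor(im,cv2.COLOR_RGB2GRAY)
    for s,ce,_ in blobs(((1-m)&f&(g>110)).astype(np.uint8)): print(n,"mark",s,ce.round(1),cast(n,ce,.012))
    for s,ce,_ in blobs((f&(g<50)).astype(np.uint8),15): print(n,"dark",s,ce.round(1),cast(n,ce,.015),cast(n,ce,.045))
E
```

```text
scene green [ 99   0  31  15 350] [113.3   5.8] [ 0.5418 -1.1957] [ 0.5208 -1.2889]
scene green [453   0  44  37 667] [475.1  19.1] [-0.6731 -0.373 ] [-0.7516 -0.4273]
scene green [ 182    4   58   50 1487] [214.  25.] [ 0.2527 -0.8476] [ 0.218  -0.9244]
scene green [121  28  36  50 605] [136.5  44. ] [ 0.5643 -0.864 ] [ 0.5443 -0.9416]
scene green [150  56   9  14  41] [154.8  63.4] [ 0.5544 -0.7084] [ 0.5339 -0.7786]
scene green [ 66 106  33  24 401] [ 81.8 116.4] [ 0.8625 -0.5428] [ 0.8566 -0.6052]
scene green [261 136  16  15 168] [268.5 142.8] [ 0.4224 -0.1462] [ 0.3957 -0.1898]
scene red [247  19  17  19 219] [254.8  27.8] [ 0.1184 -0.7615] [ 0.0845 -0.8217]
scene red [105  48  17  26 266] [113.2  60.1] [ 0.6718 -0.8148] [ 0.6595 -0.877 ]
scene red [ 77  54  21  27 369] [87.3 66.9] [ 0.765  -0.8177] [ 0.7563 -0.8801]
scene red [453  82  21  26 265] [462.8  94.7] [-0.262 -0.038] [-0.3109 -0.0698]
scene red [332 220  18  15 189] [341.  227.1] [0.4234 0.2131] [0.4014 0.1911]
scene blue [240   7  27  39 465] [251.9  24.4] [ 0.1016 -0.8143] [ 0.0811 -0.8511]
scene blue [ 95  31  32 
[... 4314 characters left out ...]
ray([0.6562, 0.2281]), array([ 0.6789, -0.2739]), array([ 0.5949, -0.2958])]
side mark [250 161  12   8  50] [254.9 165.1] [0.5798 0.1646]
side mark [249 171  19  12 175] [258.1 176.4] [0.5868 0.1044]
side mark [253 186   9  12  72] [257.4 191.6] [0.5812 0.032 ]
side mark [258 206  22  11  68] [269.1 212.5] [ 0.6082 -0.0571]
side mark [263 221  23  17 299] [274.2 228.8] [ 0.6167 -0.1183]
side mark [269 242  25  19 361] [281.  251.1] [ 0.6266 -0.1927]
side dark [261 189  16  25 269] [268.4 202.2] [ 0.6091 -0.0188] [ 0.6053 -0.0536]
side dark [282 265  10   9  69] [286.5 269.3] [ 0.633  -0.2493] [ 0.6281 -0.273 ]
side dark [270 279  38   6  44] [287.8 281.8] [ 0.6322 -0.2829] [ 0.6273 -0.305 ]
```

The board comes out centred at about (0.606,-0.0445), with the star direction at (-0.126,0.992), and both views agree. The penguin masks only caught the heads. I'll move to a high hover with the grasp yaw (tool y across the board) and refine the positions with the wrist camera.

```bash
cat >> h.py <<'E'
def pose(): o=observe();return np.array(o["position"]),np.array(o["tool_rot"])
def plan(target,n,yaw=np.radians(97.2),p=None):
    x,q=p or pose();r=R.from_quat(q)
    rt=R.from_euler("z",yaw)*R.from_euler("x",np.pi)
    dv=(r.inv()*rt).as_rotvec();print("at",x.round(4),"total turn",dv.round(3))
    step=(np.array(target)-x)/n;sl=[]
    for i in range(n):
        sl.append((r.inv().apply(step)*100).round(2).tolist());r=r*R.from_rotvec(dv/n)
    print(sl,(dv/n).round(4).tolist())
E
python3 -c "
from h import *
plan((.48,-.02,.34),10)"
```

```text
at [ 0.1996 -0.4581  0.2309] total turn [-1.000e-03 -1.000e-03 -1.286e+00]
[[4.32, -2.9, -1.09], [4.66, -2.32, -1.09], [4.92, -1.7, -1.09], [5.09, -1.06, -1.09], [5.19, -0.4, -1.09], [5.2, 0.27, -1.09], [5.12, 0.93, -1.09], [4.96, 1.58, -1.09], [4.71, 2.21, -1.09], [4.39, 2.79, -1.09]] [-0.0001, -0.0001, -0.1286]
```

Call:
{"name": "play_rows", "arguments": {
  "slide": [
    [4.3,-2.9,-1.1],
    [4.7,-2.3,-1.1],
    [4.9,-1.7,-1.1],
    [5.1,-1.1,-1.1],
    [5.2,-0.4,-1.1]
  ],
  "dr": [
    [0,0,-0.129],
    [0,0,-0.129],
    [0,0,-0.129],
    [0,0,-0.129],
    [0,0,-0.129]
  ],
  "jaw": [0,0,0,0,0]
}}

```text
time_s: 0.72
position: [0.3402, -0.2373, 0.2865]
tool_rot: [0.863, 0.505, -0.0, -0.0]
ft_force: [1.3, -0.9, -0.9]
finger_gap: 0.999
gripper_force: 0.0
```

Call:
{"name": "play_rows", "arguments": {
  "slide": [
    [5.2,0.3,-1.1],
    [5.1,0.9,-1.1],
    [5.0,1.6,-1.1],
    [4.7,2.2,-1.1],
    [4.4,2.8,-1.1]
  ],
  "dr": [
    [0,0,-0.129],
    [0,0,-0.129],
    [0,0,-0.129],
    [0,0,-0.129],
    [0,0,-0.129]
  ],
  "jaw": [0,0,0,0,0]
}}

```text
time_s: 1.35
position: [0.48, -0.0174, 0.3415]
tool_rot: [0.658, 0.753, -0.0, -0.0]
ft_force: [1.2, -1.4, -0.0]
finger_gap: 0.996
gripper_force: 0.0
```

Run:
```python
from h import *
p=pose();im=camera("wrist");q=pose();print(p,q[0]-p[0])
np.savez("w1.npz",im=im,x=p[0],q=p[1]);cv2.imwrite("pics/w1.png",im[...,::-1])
```

```text
(array([ 0.47995415, -0.01740828,  0.34151071]), array([ 6.58017816e-01,  7.53002353e-01, -9.25299309e-05, -4.86399823e-05])) [0.00239618 0.00413583 0.00031894]
```

View pics/w1.png

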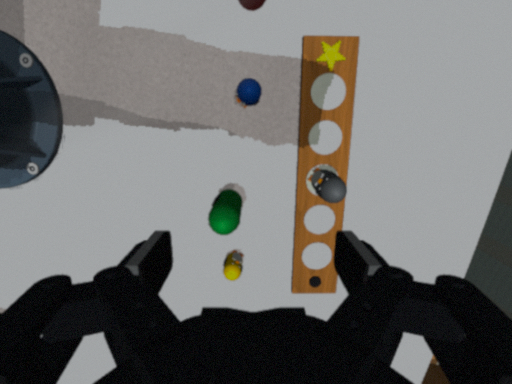

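The wrist view shows the board at right, with the star at (331,54), the dot at (315,282) and four free marks. Blue is at (249,92), green (226,213), yellow (233,266) and grey (328,185); red is cut off at the top (252,3). I'll get positions with looser masks.

Run:
```python
from h import *
np.set_printoptions(precision=4,suppress=True)
d=np.load("w1.npz");im=d["im"];P=(d["x"],d["q"])
h=cv2.cvtColor(im,cv2.COLOR_RGB2HSV)
def loose(im,hr,roi,s=90,v=25):
    h=cv2.cvtColor(im,cv2.COLOR_RGB2HSV).astype(int);m=np.zeros(im.shape[:2],np.uint8)
    x0,y0,x1,y1=roi;a=h[y0:y1,x0:x1]
    ok=((a[...,0]>=hr[0])&(a[...,0]<=hr[1])) if hr[0]<hr[1] else ((a[...,0]>=hr[0])|(a[...,0]<=hr[1]))
    m[y0:y1,x0:x1]=ok&(a[...,1]>s)&(a[...,2]>v);return max(blobs(m,10),key=lambda t:t[0][4])
hue=dict(green=(40,90),red=(170,8),blue=(100,130),yellow=(18,36))
rad=dict(green=.025,red=.023,blue=.019,yellow=.017)
roi=dict(wrist=dict(green=(195,170,260,245),blue=(225,65,275,120),yellow=(215,245,255,285)),
 scene=dict(green=(250,125,290,180),red=(322,210,362,260),blue=(285,183,318,220),yellow=(230,125,255,155)),
 side=dict(green=(185,180,225,245),red=(198,120,228,165),blue=(202,155,228,192),yellow=(200,240,228,275)))
for n in roi:
    I=im if n=="wrist" else np.load(n+"0.npy")
    for c,r in roi[n].items():
        s,ce,_=loose(I,hue[c],r);e=(s[0]+(s[2]-1)/2,s[1]+(s[3]-1)/2)
        print(n,c,s,"mid",cast(n,e,H[c]*.5,P),"cen",cast(n,ce,H[c]*.5,P))
m=mask(im,"brown");b=max(blobs(m),key=lambda t:t[0][4] if t[1][0]<400 else 0)[2].astype(np.uint8)
f=np.zeros_like(b);cv2.drawContours(f,[cv2.convexHull(np.argwhere(b)[:,::-1].astype(np.int32))],-1,1,-1)
for s,ce,_ in blobs(((h[...,1]<70)&(h[...,2]>120)&f).astype(np.uint8),100): print("mark",s,cast("wrist",ce,.012,P))
for s,ce,_ in blobs(mask(im,"yellow")): print("yel",s,cast("wrist",ce,.015,P))
for s,ce,_ in blobs((f*(h[...,2]<60)).astype(np.uint8),30): print("dark",s,cast("wrist",ce,.015,P))
```

```text
wrist green [ 209  190   32   44 1052] mid [ 0.4455 -0.109 ] cen [ 0.4473 -0.1104]
wrist blue [237  79  24  26 470] mid [0.4598 0.0847] cen [0.4601 0.0853]
wrist yellow [224 253  17  28 329] mid [ 0.4693 -0.2272] cen [ 0.4689 -0.2308]
scene green [261 136  16  15 168] mid [ 0.423  -0.1455] cen [ 0.4224 -0.1462]
scene red [330 220  20  35 394] mid [0.4454 0.2367] cen [0.4399 0.2314]
scene blue [295 192  13  25 225] mid [0.4599 0.0868] cen [0.4578 0.0833]
scene yellow [237 131  11  19 120] mid [ 0.4683 -0.2268] cen [ 0.4657 -0.234 ]
side green [195 193  19  44 386] mid [ 0.4434 -0.1135] cen [ 0.4431 -0.0918]
side red [205 129  14  31 347] mid [0.4422 0.2275] cen [0.4436 0.2266]
side blue [209 163  12  24 168] mid [0.4582 0.0818] cen [0.4584 0.0905]
side yellow [206 248  15  24 291] mid [ 0.4693 -0.2296] cen [ 0.4682 -0.2297]
mark [312  74  34  36 953] [0.5906 0.1052]
mark [310 120  32  35 879] [0.6001 0.0308]
mark [306 164  23  31 148] [ 0.5921 -0.0425]
mark [304 205  31  30 730] [ 0.6184 -0.1179]
mark [302 242  30  28 653] [ 0.6283 -0.1923]
yel [316  40  30  32 477] [0.5816 0.161 ]
yel [224 264  17  16 212] [ 0.47   -0.2472]
dark [313 170  32  31 286] [ 0.6162 -0.0465]
dark [334 231   9  44 233] [ 0.6657 -0.175 ]
dark [310 277  11  10  85] [ 0.635  -0.2472]
```

```bash
python3 -c "
from h import *
plan((.459,.085,.13),4)"
```

```text
at [ 0.4824 -0.0133  0.3418] total turn [ 0.001 -0.002  0.018]
[[2.51, -0.23, 5.3], [2.51, -0.24, 5.3], [2.51, -0.25, 5.3], [2.51, -0.26, 5.3]] [0.0002, -0.0004, 0.0045]
```

Call:
{"name": "play_rows", "arguments": {
  "slide": [
    [2.5,-0.25,5.3],
    [2.5,-0.25,5.3],
    [2.5,-0.25,5.3],
    [2.5,-0.25,5.3],
    [0,0,0]
  ],
  "dr": [
    [0,0,0.004],
    [0,0,0.004],
    [0,0,0.004],
    [0,0,0.004],
    [0,0,0]
  ],
  "jaw": [0,0,0,0,0],
  "grip_force": 30
}}

```text
time_s: 2.02
position: [0.454, 0.0795, 0.126]
tool_rot: [0.665, 0.747, -0.003, -0.002]
ft_force: [-0.7, -0.7, 0.1]
finger_gap: 1.001
gripper_force: 0.0
```

Run:
```python
from h import *
p=pose();im=camera("wrist");print(p)
cv2.imwrite("pics/w2.png",im[...,::-1])
s=max(blobs(mask(im,"blue")),key=lambda t:t[0][4]);e=s[0][:2]+(s[0][2:4]-1)/2
print(s[0],cast("wrist",e,.04,p),cast("wrist",s[1],.04,p))
plan((.459,.085,.018),3)
```

```text
(array([0.4539562 , 0.0794994 , 0.12598416]), array([ 0.66497456,  0.74685852, -0.00258071, -0.00213009]))
[ 240  164   43   53 1772] [0.46079442 0.08361432] [0.46089254 0.08284177]
at [0.4559 0.079  0.1284] total turn [-0.003  0.    -0.01 ]
[[0.19, 0.14, 3.68], [0.19, 0.13, 3.68], [0.18, 0.13, 3.68]] [-0.001, 0.0001, -0.0035]
```

View pics/w2.png

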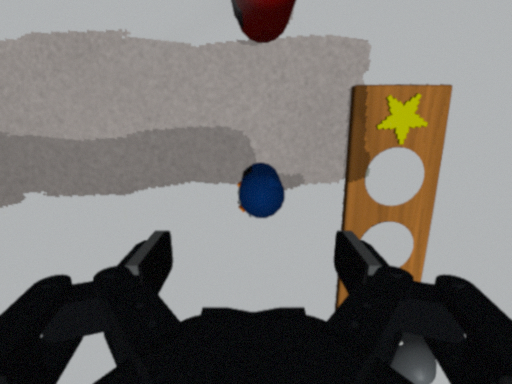

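The blue penguin sits at (262,190), between the fingers, and the wrist view puts it at (0.4605, 0.0835). Next I descend and grip.

Call:
{"name": "play_rows", "arguments": {
  "slide": [
    [0.2,0.3,3.7],
    [0.2,0.2,3.7],
    [0,0,3.6],
    [0,0,0],
    [0,0,0]
  ],
  "dr": [
    [0,0,-0.003],
    [0,0,-0.003],
    [0,0,-0.003],
    [0,0,0],
    [0,0,0]
  ],
  "jaw": [0,0,0,0,0]
}}

```text
time_s: 2.7
position: [0.4632, 0.0833, 0.0214]
tool_rot: [0.663, 0.749, 0.001, 0.001]
ft_force: [0.3, -0.2, 0.1]
finger_gap: 0.995
gripper_force: 0.0
```

Call:
{"name": "play_rows", "arguments": {
  "slide": [
    [0,0,0],
    [0,0,0],
    [0,0,0],
    [0,0,0],
    [0,0,0]
  ],
  "dr": [
    [0,0,0],
    [0,0,0],
    [0,0,0],
    [0,0,0],
    [0,0,0]
  ],
  "jaw": [180,255,255,255,255]
}}

```text
time_s: 3.32
position: [0.462, 0.0835, 0.02]
tool_rot: [0.662, 0.749, 0.0, 0.0]
ft_force: [-2.1, -0.5, 9.2]
finger_gap: 0.435
gripper_force: 29.0
```

Call:
{"name": "play_rows", "arguments": {
  "slide": [
    [0,0,-5.0],
    [0,0,-5.0],
    [-3.0,2.0,-4.0],
    [-4.4,2.6,0],
    [-4.4,2.6,0]
  ],
  "dr": [
    [0,0,0],
    [0,0,0],
    [0,0,0],
    [0,0,0],
    [0,0,0]
  ],
  "jaw": [255,255,255,255,255]
}}

```text
time_s: 3.95
position: [0.5486, -0.026, 0.1602]
tool_rot: [0.662, 0.749, 0.0, 0.001]
ft_force: [1.1, 0.4, -0.7]
finger_gap: 0.432
gripper_force: 30.6
```

Call:
{"name": "play_rows", "arguments": {
  "slide": [
    [-4.4,2.6,0],
    [-4.0,2.3,0],
    [-1.8,0.8,0],
    [0,0,0],
    [0,0,0]
  ],
  "dr": [
    [0,0,0],
    [0,0,0],
    [0,0,0],
    [0,0,0],
    [0,0,0]
  ],
  "jaw": [255,255,255,255,255]
}}

```text
time_s: 4.58
position: [0.6162, -0.1185, 0.1593]
tool_rot: [0.662, 0.749, -0.0, -0.0]
ft_force: [-0.2, -0.3, -0.2]
finger_gap: 0.432
gripper_force: 30.6
```

```bash
cat >> h.py <<'E'
def marks(im,P,show=True):
    h=cv2.cvtColor(im,cv2.COLOR_RGB2HSV)
    m=((h[...,1]>100)&(h[...,0]>4)&(h[...,0]<20)&(h[...,2]<200)).astype(np.uint8)
    b=max(blobs(m),key=lambda t:t[0][4])[2].astype(np.uint8)
    f=np.zeros_like(b);cv2.drawContours(f,[cv2.convexHull(np.argwhere(b)[:,::-1].astype(np.int32))],-1,1,-1)
    for s,ce,_ in blobs(((h[...,1]<70)&(h[...,2]>110)&f).astype(np.uint8),150): print("mark",s,cast("wrist",ce,.012,P).round(4))
E
python3 - <<'E'
from h import *
p=pose();im=camera("wrist");print(p)
cv2.imwrite("pics/w3.png",im[...,::-1]);marks(im,p)
plan((.6172,-.118,.034),3)
E
```

```text
(array([ 0.61622543, -0.11849506,  0.15929953]), array([ 6.62215172e-01,  7.49313692e-01, -3.16051737e-05, -2.36726737e-04]))
mark [ 223    0   61   59 2996] [0.5987 0.03  ]
mark [226  99  57  38 352] [ 0.6113 -0.0608]
mark [ 228  152   53   48 2014] [ 0.6179 -0.1158]
at [ 0.6162 -0.1183  0.1594] total turn [-0.    -0.    -0.002]
[[0.0, 0.03, 4.18], [0.01, 0.03, 4.18], [0.01, 0.03, 4.18]] [-0.0001, -0.0001, -0.0007]
```

View pics/w3.png

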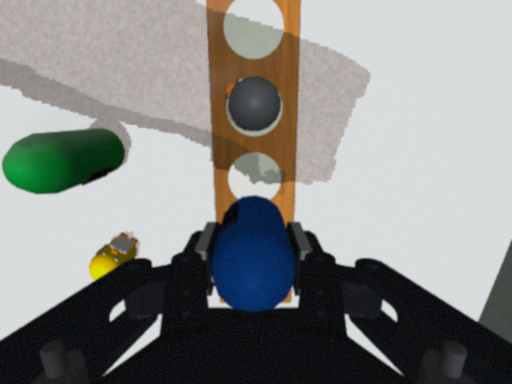

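Blue is held at the bottom centre, and its mark at (255,177) comes out at about (0.618,-0.118), which matches. Lowering.

Call:
{"name": "play_rows", "arguments": {
  "slide": [
    [0,0.1,4.0],
    [0,0,4.0],
    [0,0,3.0],
    [0,0,1.0],
    [0,0,0.6]
  ],
  "dr": [
    [0,0,0],
    [0,0,0],
    [0,0,0],
    [0,0,0],
    [0,0,0]
  ],
  "jaw": [255,255,255,255,255]
}}

```text
time_s: 5.25
position: [0.6179, -0.1186, 0.0339]
tool_rot: [0.662, 0.749, 0.0, 0.0]
ft_force: [-0.0, 0.1, 0.1]
finger_gap: 0.436
gripper_force: 30.6
```

Call:
{"name": "play_rows", "arguments": {
  "slide": [
    [0,0,0],
    [0,0,0.1]
  ],
  "dr": [
    [0,0,0],
    [0,0,0]
  ],
  "jaw": [255,255]
}}

```text
time_s: 5.5
position: [0.6183, -0.119, 0.0334]
tool_rot: [0.662, 0.749, 0.0, 0.001]
ft_force: [0.8, 0.5, -0.0]
finger_gap: 0.438
gripper_force: 30.6
```

Call:
{"name": "play_rows", "arguments": {
  "slide": [
    [0,0,0.1],
    [0,0,0.1],
    [0,0,0]
  ],
  "dr": [
    [0,0,0],
    [0,0,0],
    [0,0,0]
  ],
  "jaw": [255,255,255]
}}

```text
time_s: 5.88
position: [0.6181, -0.1191, 0.032]
tool_rot: [0.662, 0.749, 0.0, 0.001]
ft_force: [-6.3, 1.6, 18.6]
finger_gap: 0.433
gripper_force: 32.4
```

Contact felt. Releasing, then raising.

Call:
{"name": "play_rows", "arguments": {
  "slide": [
    [0,0,-0.1],
    [0,0,0],
    [0,0,0],
    [0,0,0],
    [0,0,0]
  ],
  "dr": [
    [0,0,0],
    [0,0,0],
    [0,0,0],
    [0,0,0],
    [0,0,0]
  ],
  "jaw": [200,100,50,0,0]
}}

```text
time_s: 6.5
position: [0.6176, -0.1189, 0.0312]
tool_rot: [0.662, 0.749, -0.0, -0.0]
ft_force: [0.4, -0.2, -0.0]
finger_gap: 1.002
gripper_force: 0.0
```

Call:
{"name": "play_rows", "arguments": {
  "slide": [
    [0,0,-4.0],
    [0,0,-5.5],
    [0,0,-5.0],
    [0,0,0]
  ],
  "dr": [
    [0,0,0],
    [0,0,0],
    [0,0,0],
    [0,0,0]
  ],
  "jaw": [0,0,0,0]
}}

```text
time_s: 7.0
position: [0.6196, -0.1193, 0.1805]
tool_rot: [0.662, 0.749, 0.002, 0.003]
ft_force: [0.4, 0.8, -0.0]
finger_gap: 0.997
gripper_force: 0.0
```

Run:
```python
from h import *
p=pose();im=camera("wrist");print(p)
cv2.imwrite("pics/w4.png",im[...,::-1]);
for c in("blue","yellow"):
  s=max(blobs(mask(im,c)),key=lambda t:t[0][4]);e=s[0][:2]+(s[0][2:4]-1)/2
  print(c,s[0],cast("wrist",e,H[c]*.5+.012*(c=="blue"),p))
plan((.4685,-.2283,.13),4)
```

```text
(array([ 0.61960805, -0.11931148,  0.1804665 ]), array([0.66230763, 0.74922455, 0.00169965, 0.00287928]))
blue [ 233  159   36   45 1240] [ 0.61863041 -0.11882231]
yellow [ 96 244  28  26 504] [ 0.46085088 -0.23726175]
at [ 0.6186 -0.1192  0.1779] total turn [ 0.003  0.001 -0.003]
[[-2.25, -4.06, 1.19], [-2.24, -4.06, 1.19], [-2.24, -4.06, 1.19], [-2.24, -4.06, 1.2]] [0.0008, 0.0003, -0.0007]
```

View pics/w4.png

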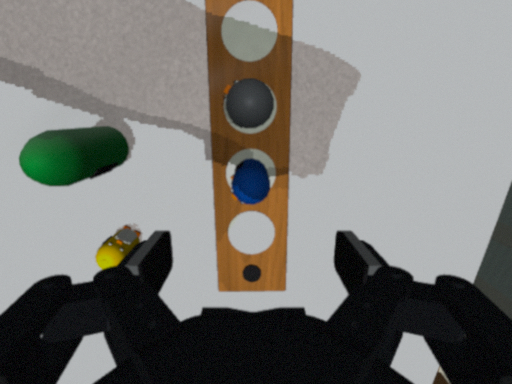

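Blue stands on its mark at (251,182). Next is yellow.

Call:
{"name": "play_rows", "arguments": {
  "slide": [
    [-2.2,-4.1,1.0],
    [-2.2,-4.1,1.0],
    [-2.3,-4.0,1.4],
    [-2.3,-4.0,1.4],
    [0,0,0]
  ],
  "dr": [
    [0,0,0],
    [0,0,0],
    [0,0,0],
    [0,0,0],
    [0,0,0]
  ],
  "jaw": [0,0,0,0,0]
}}

```text
time_s: 7.68
position: [0.4645, -0.2289, 0.1263]
tool_rot: [0.663, 0.748, -0.001, -0.002]
ft_force: [0.5, -0.1, 1.1]
finger_gap: 1.0
gripper_force: 0.0
```

Run:
```python
from h import *
p=pose();im=camera("wrist")
for c in("green","yellow"):
  s=max(blobs(mask(im,c)),key=lambda t:t[0][4]);e=s[0][:2]+(s[0][2:4]-1)/2
  print(c,s[0],cast("wrist",e,H[c]*.5,p),cast("wrist",s[1],H[c]*.7,p))
plan((.4685,-.2283,.008),3)
```

```text
green [ 208    0   81   82 4919] [ 0.4474647  -0.11236922] [ 0.44858    -0.11353203]
yellow [242 178  34  35 857] [ 0.47048561 -0.23219181] [ 0.46990659 -0.2289316 ]
at [ 0.4663 -0.2284  0.1271] total turn [-0.002 -0.001 -0.005]
[[-0.01, 0.08, 3.97], [-0.01, 0.08, 3.97], [-0.01, 0.08, 3.97]] [-0.0006, -0.0004, -0.0016]
```

Call:
{"name": "play_rows", "arguments": {
  "slide": [
    [0,0.2,4.0],
    [-0.1,0.1,4.0],
    [0,0,3.0],
    [0,0,0.9],
    [0,0,0]
  ],
  "dr": [
    [0,0,-0.002],
    [0,0,-0.002],
    [0,0,0],
    [0,0,0],
    [0,0,0]
  ],
  "jaw": [0,0,0,0,0]
}}

```text
time_s: 8.35
position: [0.4713, -0.2284, 0.0093]
tool_rot: [0.661, 0.751, -0.0, -0.0]
ft_force: [-0.3, -0.1, 0.6]
finger_gap: 1.001
gripper_force: 0.0
```

Call:
{"name": "play_rows", "arguments": {
  "slide": [
    [0,0,0],
    [0,0,0],
    [0,0,0],
    [0,0,0],
    [0,0,0]
  ],
  "dr": [
    [0,0,0],
    [0,0,0],
    [0,0,0],
    [0,0,0],
    [0,0,0]
  ],
  "jaw": [180,255,255,255,255]
}}

```text
time_s: 8.98
position: [0.4714, -0.229, 0.01]
tool_rot: [0.661, 0.751, 0.0, 0.001]
ft_force: [-1.8, 1.0, 7.5]
finger_gap: 0.387
gripper_force: 29.3
```

Call:
{"name": "play_rows", "arguments": {
  "slide": [
    [0,0,-4.5],
    [0,0,-5.5],
    [0.4,3.0,-3.0],
    [0.4,5.0,0],
    [0.4,5.0,0]
  ],
  "dr": [
    [0,0,0],
    [0,0,0],
    [0,0,0],
    [0,0,0],
    [0,0,0]
  ],
  "jaw": [255,255,255,255,255]
}}

```text
time_s: 9.6
position: [0.6, -0.2002, 0.1403]
tool_rot: [0.661, 0.75, 0.0, 0.001]
ft_force: [0.9, -0.8, -1.3]
finger_gap: 0.391
gripper_force: 30.3
```

Call:
{"name": "play_rows", "arguments": {
  "slide": [
    [0.4,2.9,0],
    [0,0,0],
    [0,0,0]
  ],
  "dr": [
    [0,0,0],
    [0,0,0],
    [0,0,0]
  ],
  "jaw": [255,255,255]
}}

```text
time_s: 9.98
position: [0.6261, -0.1929, 0.1392]
tool_rot: [0.661, 0.751, -0.0, -0.0]
ft_force: [-0.7, 0.1, -0.2]
finger_gap: 0.39
gripper_force: 30.3
```

Run:
```python
from h import *
plan((.6275,-.193,.024),3)
```

```text
at [ 0.6261 -0.1929  0.1392] total turn [-0.001 -0.     0.001]
[[-0.01, 0.05, 3.84], [-0.01, 0.05, 3.84], [-0.01, 0.05, 3.84]] [-0.0002, -0.0, 0.0004]
```

Call:
{"name": "play_rows", "arguments": {
  "slide": [
    [0,0.1,4.0],
    [0,0,4.0],
    [0,0,2.5],
    [0,0,0.7],
    [0,0,0.3]
  ],
  "dr": [
    [0,0,0],
    [0,0,0],
    [0,0,0],
    [0,0,0],
    [0,0,0]
  ],
  "jaw": [255,255,255,255,255]
}}

```text
time_s: 10.6
position: [0.6276, -0.193, 0.0252]
tool_rot: [0.661, 0.75, 0.0, 0.0]
ft_force: [-0.1, 0.0, 1.0]
finger_gap: 0.386
gripper_force: 30.3
```

Call:
{"name": "play_rows", "arguments": {
  "slide": [
    [0,0,0.1],
    [0,0,0.1],
    [0,0,0]
  ],
  "dr": [
    [0,0,0],
    [0,0,0],
    [0,0,0]
  ],
  "jaw": [255,255,255]
}}

```text
time_s: 10.98
position: [0.6279, -0.1926, 0.0227]
tool_rot: [0.661, 0.751, 0.0, 0.0]
ft_force: [0.2, -1.0, 0.2]
finger_gap: 0.387
gripper_force: 30.3
```

Call:
{"name": "play_rows", "arguments": {
  "slide": [
    [0,0,0.1],
    [0,0,0]
  ],
  "dr": [
    [0,0,0],
    [0,0,0]
  ],
  "jaw": [255,255]
}}

```text
time_s: 11.22
position: [0.6279, -0.1927, 0.022]
tool_rot: [0.661, 0.751, 0.0, 0.0]
ft_force: [-2.9, 1.2, 7.7]
finger_gap: 0.389
gripper_force: 31.0
```

Call:
{"name": "play_rows", "arguments": {
  "slide": [
    [0,0,0],
    [0,0,0],
    [0,0,0],
    [0,0,0],
    [0,0,0]
  ],
  "dr": [
    [0,0,0],
    [0,0,0],
    [0,0,0],
    [0,0,0],
    [0,0,0]
  ],
  "jaw": [200,100,50,0,0]
}}

```text
time_s: 11.85
position: [0.6277, -0.1926, 0.0213]
tool_rot: [0.661, 0.751, -0.0, -0.0]
ft_force: [-0.4, 0.4, -0.3]
finger_gap: 1.001
gripper_force: 0.0
```

Call:
{"name": "play_rows", "arguments": {
  "slide": [
    [0,0,-4.0],
    [0,0,-5.5],
    [0,0,-5.5],
    [0,0,-3.0],
    [0,0,0]
  ],
  "dr": [
    [0,0,0],
    [0,0,0],
    [0,0,0],
    [0,0,0],
    [0,0,0]
  ],
  "jaw": [0,0,0,0,0]
}}

```text
time_s: 12.48
position: [0.6288, -0.193, 0.204]
tool_rot: [0.661, 0.751, 0.001, 0.002]
ft_force: [0.9, 0.2, -1.4]
finger_gap: 0.996
gripper_force: 0.0
```

Run:
```python
from h import *
p=pose();im=camera("wrist")
for c in("blue","yellow","green"):
  s=max(blobs(mask(im,c)),key=lambda t:t[0][4]);e=s[0][:2]+(s[0][2:4]-1)/2
  print(c,s[0],cast("wrist",e,H[c]*.5+.012*(c!="green"),p),cast("wrist",s[1],H[c]*.7+.012*(c!="green"),p))
plan((.4475,-.1125,.2),4)
```

```text
blue [ 233   87   36   38 1076] [ 0.61794332 -0.11710407] [ 0.61846626 -0.11800479]
yellow [237 163  28  29 599] [ 0.6277043  -0.19505498] [ 0.62794624 -0.19225876]
green [  26   42   86   55 2948] [ 0.433439   -0.10440467] [ 0.44256202 -0.10500893]
at [ 0.6282 -0.1928  0.202 ] total turn [0.002 0.001 0.001]
[[2.56, -4.23, 0.04], [2.56, -4.23, 0.04], [2.56, -4.23, 0.04], [2.56, -4.23, 0.05]] [0.0004, 0.0002, 0.0003]
```

Yellow is placed at about (0.628,-0.193). Now green.

Call:
{"name": "play_rows", "arguments": {
  "slide": [
    [2.6,-4.2,0],
    [2.6,-4.2,0],
    [2.6,-4.3,0],
    [2.5,-4.2,0],
    [0,0,0]
  ],
  "dr": [
    [0,0,0],
    [0,0,0],
    [0,0,0],
    [0,0,0],
    [0,0,0]
  ],
  "jaw": [0,0,0,0,0]
}}

```text
time_s: 13.15
position: [0.4437, -0.1106, 0.2003]
tool_rot: [0.661, 0.751, -0.001, -0.001]
ft_force: [1.2, -0.0, -0.4]
finger_gap: 1.004
gripper_force: 0.0
```

Run:
```python
from h import *
p=pose();im=camera("wrist")
cv2.imwrite("pics/w5.png",im[...,::-1])
for c in("green",):
  s=max(blobs(mask(im,c)),key=lambda t:t[0][4]);e=s[0][:2]+(s[0][2:4]-1)/2
  print(c,s[0],cast("wrist",e,H[c]*.5,p),cast("wrist",e,H[c]*.65,p),cast("wrist",s[1],H[c]*.7,p))
plan((.4475,-.1125,.052),3)
```

```text
green [ 233  152   49   59 2227] [ 0.44859616 -0.11117481] [ 0.44783322 -0.10705294] [ 0.44719871 -0.10672074]
at [ 0.4456 -0.1113  0.2006] total turn [-0.001 -0.     0.002]
[[-0.05, 0.06, 4.95], [-0.05, 0.06, 4.95], [-0.05, 0.06, 4.95]] [-0.0003, -0.0001, 0.0006]
```

View pics/w5.png

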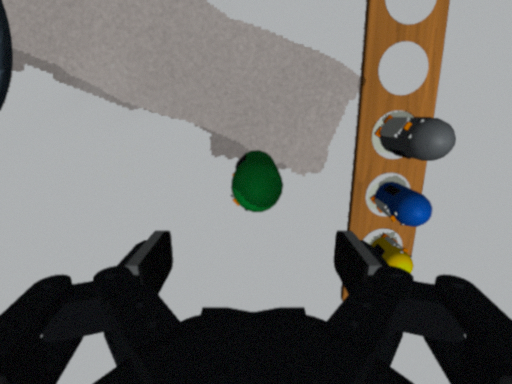

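Green is at (257,182), between the fingers, and all three board penguins are standing. Descend and grip.

Call:
{"name": "play_rows", "arguments": {
  "slide": [
    [0,0.2,4.8],
    [0,0,4.5],
    [0,0,3.5],
    [0,0,2.0],
    [0,0,0]
  ],
  "dr": [
    [0,0,0],
    [0,0,0],
    [0,0,0],
    [0,0,0],
    [0,0,0]
  ],
  "jaw": [0,0,0,0,0]
}}

```text
time_s: 13.82
position: [0.4481, -0.1115, 0.0515]
tool_rot: [0.661, 0.751, -0.001, -0.002]
ft_force: [0.2, 0.3, 0.0]
finger_gap: 1.0
gripper_force: 0.0
```

Call:
{"name": "play_rows", "arguments": {
  "slide": [
    [0,0,0],
    [0,0,0],
    [0,0,0],
    [0,0,0],
    [0,0,0]
  ],
  "dr": [
    [0,0,0],
    [0,0,0],
    [0,0,0],
    [0,0,0],
    [0,0,0]
  ],
  "jaw": [130,255,255,255,255]
}}

```text
time_s: 14.45
position: [0.4496, -0.1118, 0.0542]
tool_rot: [0.661, 0.751, 0.0, 0.001]
ft_force: [-1.9, -0.1, 5.8]
finger_gap: 0.579
gripper_force: 30.0
```

Call:
{"name": "play_rows", "arguments": {
  "slide": [
    [0,0,-4.5],
    [0,0,-5.5],
    [0,0,-4.5],
    [3.7,3.3,0],
    [4.2,3.5,0]
  ],
  "dr": [
    [0,0,0],
    [0,0,0],
    [0,0,0],
    [0,0,0],
    [0,0,0]
  ],
  "jaw": [255,255,255,255,255]
}}

```text
time_s: 15.08
position: [0.5076, -0.024, 0.1997]
tool_rot: [0.661, 0.75, 0.001, 0.001]
ft_force: [0.6, -0.8, -1.6]
finger_gap: 0.579
gripper_force: 32.1
```

Call:
{"name": "play_rows", "arguments": {
  "slide": [
    [4.2,3.5,0],
    [4.2,3.5,0],
    [3.4,2.8,0],
    [0,0,0],
    [0,0,0]
  ],
  "dr": [
    [0,0,0],
    [0,0,0],
    [0,0,0],
    [0,0,0],
    [0,0,0]
  ],
  "jaw": [255,255,255,255,255]
}}

```text
time_s: 15.7
position: [0.5885, 0.1046, 0.1985]
tool_rot: [0.661, 0.751, -0.0, 0.0]
ft_force: [-0.3, 0.0, -0.2]
finger_gap: 0.576
gripper_force: 32.1
```

Run:
```python
from h import *
plan((.5893,.105,.068),3)
p=pose();im=camera("wrist");cv2.imwrite("pics/w6.png",im[...,::-1]);marks(im,p)
```

```text
at [0.5885 0.1046 0.1985] total turn [0.    0.    0.002]
[[0.01, 0.03, 4.35], [0.01, 0.03, 4.35], [0.01, 0.03, 4.35]] [0.0, 0.0001, 0.0005]
mark [229 148  48  33 955] [0.5887 0.1158]
```

View pics/w6.png

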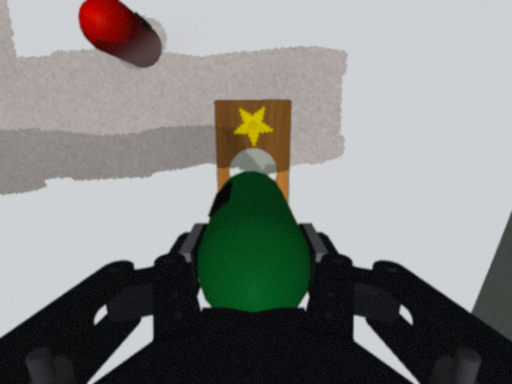

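Green is held in line with the star mark, whose visible part is at (253,162). Lowering.

Call:
{"name": "play_rows", "arguments": {
  "slide": [
    [0,0,4.2],
    [0,0,4.5],
    [0,0,3.0],
    [0,0,1.0],
    [0,0,0.3]
  ],
  "dr": [
    [0,0,0],
    [0,0,0],
    [0,0,0],
    [0,0,0],
    [0,0,0]
  ],
  "jaw": [255,255,255,255,255]
}}

```text
time_s: 16.38
position: [0.5888, 0.1043, 0.069]
tool_rot: [0.661, 0.75, 0.0, 0.0]
ft_force: [0.8, 0.2, -0.6]
finger_gap: 0.58
gripper_force: 32.1
```

Call:
{"name": "play_rows", "arguments": {
  "slide": [
    [0,0,0.1],
    [0,0,0.1],
    [0,0,0]
  ],
  "dr": [
    [0,0,0],
    [0,0,0],
    [0,0,0]
  ],
  "jaw": [255,255,255]
}}

```text
time_s: 16.75
position: [0.589, 0.1049, 0.0668]
tool_rot: [0.661, 0.751, 0.0, 0.0]
ft_force: [-0.1, -0.7, -0.7]
finger_gap: 0.58
gripper_force: 32.1
```

Call:
{"name": "play_rows", "arguments": {
  "slide": [
    [0,0,0.1],
    [0,0,0]
  ],
  "dr": [
    [0,0,0],
    [0,0,0]
  ],
  "jaw": [255,255]
}}

```text
time_s: 17.0
position: [0.589, 0.1049, 0.0662]
tool_rot: [0.661, 0.751, 0.0, 0.0]
ft_force: [-2.5, -0.4, 10.2]
finger_gap: 0.58
gripper_force: 33.0
```

Call:
{"name": "play_rows", "arguments": {
  "slide": [
    [0,0,0],
    [0,0,0],
    [0,0,0],
    [0,0,0],
    [0,0,0]
  ],
  "dr": [
    [0,0,0],
    [0,0,0],
    [0,0,0],
    [0,0,0],
    [0,0,0]
  ],
  "jaw": [180,100,50,0,0]
}}

```text
time_s: 17.62
position: [0.5887, 0.1049, 0.0652]
tool_rot: [0.661, 0.751, -0.0, -0.0]
ft_force: [0.2, 0.2, -0.9]
finger_gap: 1.002
gripper_force: 0.0
```

Call:
{"name": "play_rows", "arguments": {
  "slide": [
    [0,0,-4.0],
    [0,0,-5.5],
    [0,0,-5.0],
    [0,0,0]
  ],
  "dr": [
    [0,0,0],
    [0,0,0],
    [0,0,0],
    [0,0,0]
  ],
  "jaw": [0,0,0,0]
}}

```text
time_s: 18.12
position: [0.5905, 0.1051, 0.2144]
tool_rot: [0.661, 0.751, 0.003, 0.002]
ft_force: [0.7, -0.6, -1.2]
finger_gap: 0.999
gripper_force: 0.0
```

Run:
```python
from h import *
p=pose();im=camera("wrist")
s=max(blobs(mask(im,"green")),key=lambda t:t[0][4]);e=s[0][:2]+(s[0][2:4]-1)/2
print(s[0],cast("wrist",e,.072,p))
plan((.443,.231,.19),4)
```

```text
[ 224  149   49   60 2196] [0.58677356 0.10569366]
at [0.5896 0.105  0.2119] total turn [ 0.003 -0.     0.001]
[[3.59, -3.24, 0.54], [3.59, -3.24, 0.54], [3.59, -3.24, 0.54], [3.59, -3.24, 0.55]] [0.0008, -0.0, 0.0003]
```

Green is placed. Now red.

Call:
{"name": "play_rows", "arguments": {
  "slide": [
    [3.6,-3.2,0.3],
    [3.6,-3.3,0.5],
    [3.6,-3.2,0.7],
    [3.6,-3.2,0.7],
    [0,0,0]
  ],
  "dr": [
    [0,0,0],
    [0,0,0],
    [0,0,0],
    [0,0,0],
    [0,0,0]
  ],
  "jaw": [0,0,0,0,0]
}}

```text
time_s: 18.8
position: [0.4397, 0.2325, 0.187]
tool_rot: [0.66, 0.752, -0.001, -0.001]
ft_force: [0.7, 0.3, 0.2]
finger_gap: 0.996
gripper_force: 0.0
```

Run:
```python
from h import *
p=pose();im=camera("wrist")
cv2.imwrite("pics/w7.png",im[...,::-1])
s=max(blobs(mask(im,"red")),key=lambda t:t[0][4]);e=s[0][:2]+(s[0][2:4]-1)/2
print(s[0],cast("wrist",e,.105*.5,p),cast("wrist",s[1],.105*.65,p))
plan((.445,.231,.04),3)
```

```text
[ 235  156   46   55 1751] [0.44519521 0.23103962] [0.4454744  0.23194375]
at [0.4411 0.2318 0.1874] total turn [-0.002  0.001  0.004]
[[-0.04, 0.13, 4.91], [-0.04, 0.13, 4.91], [-0.04, 0.13, 4.91]] [-0.0005, 0.0002, 0.0012]
```

View pics/w7.png

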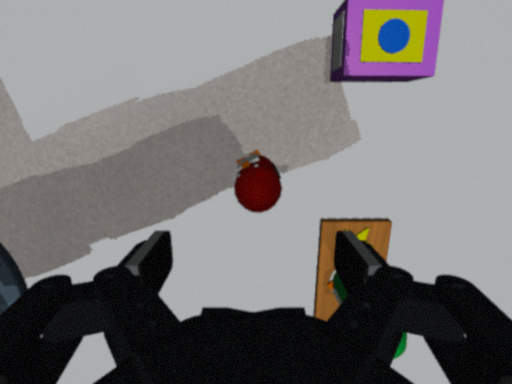

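Red is at (258,183), between the fingers, and the box at (385,40) is clear. Descend and grip.

Call:
{"name": "play_rows", "arguments": {
  "slide": [
    [0,0.2,4.8],
    [0,0.2,4.5],
    [0,0,3.5],
    [0,0,1.9],
    [0,0,0]
  ],
  "dr": [
    [0,0,0],
    [0,0,0],
    [0,0,0],
    [0,0,0],
    [0,0,0]
  ],
  "jaw": [0,0,0,0,0]
}}

```text
time_s: 19.48
position: [0.4459, 0.2306, 0.0398]
tool_rot: [0.661, 0.75, -0.002, -0.001]
ft_force: [-0.8, -0.4, 0.8]
finger_gap: 1.002
gripper_force: 0.0
```

Call:
{"name": "play_rows", "arguments": {
  "slide": [
    [0,0,0],
    [0,0,0],
    [0,0,0],
    [0,0,0],
    [0,0,0]
  ],
  "dr": [
    [0,0,0],
    [0,0,0],
    [0,0,0],
    [0,0,0],
    [0,0,0]
  ],
  "jaw": [130,255,255,255,255]
}}

```text
time_s: 20.1
position: [0.4471, 0.2321, 0.0422]
tool_rot: [0.661, 0.751, 0.001, 0.0]
ft_force: [-0.5, -0.6, 5.9]
finger_gap: 0.529
gripper_force: 29.9
```

Call:
{"name": "play_rows", "arguments": {
  "slide": [
    [0,0,-5.0],
    [0,0,-6.0],
    [0,0,-6.0],
    [-3.6,2.1,0],
    [-4.5,2.6,0]
  ],
  "dr": [
    [0,0,0],
    [0,0,0],
    [0,0,0],
    [0,0,0],
    [0,0,0]
  ],
  "jaw": [255,255,255,255,255]
}}

```text
time_s: 20.72
position: [0.5042, 0.1573, 0.2127]
tool_rot: [0.66, 0.751, 0.001, 0.001]
ft_force: [0.9, -0.2, -2.2]
finger_gap: 0.527
gripper_force: 31.6
```

Call:
{"name": "play_rows", "arguments": {
  "slide": [
    [-4.8,2.7,0],
    [-4.8,2.7,0],
    [-4.2,2.4,0],
    [0,0,0],
    [0,0,0]
  ],
  "dr": [
    [0,0,0],
    [0,0,0],
    [0,0,0],
    [0,0,0],
    [0,0,0]
  ],
  "jaw": [255,255,255,255,255]
}}

```text
time_s: 21.35
position: [0.5979, 0.0307, 0.2114]
tool_rot: [0.661, 0.75, 0.0, -0.0]
ft_force: [-0.4, 0.1, -0.9]
finger_gap: 0.534
gripper_force: 31.6
```

Run:
```python
from h import *
plan((.5985,.0305,.056),3)
p=pose();im=camera("wrist");cv2.imwrite("pics/w8.png",im[...,::-1])
```

```text
at [0.5979 0.0307 0.2114] total turn [-0.    -0.     0.001]
[[-0.01, 0.02, 5.18], [-0.01, 0.02, 5.18], [-0.01, 0.02, 5.18]] [-0.0, -0.0001, 0.0004]
```

View pics/w8.png

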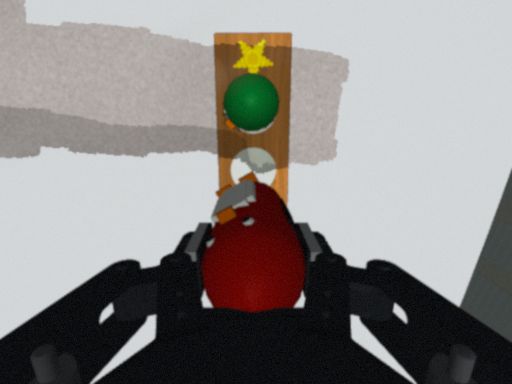

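Red is held in line with its mark at (252,170), and green stands at (251,102). Lowering.

Call:
{"name": "play_rows", "arguments": {
  "slide": [
    [0,0,5.0],
    [0,0,5.0],
    [0,0,3.5],
    [0,0,1.4],
    [0,0,0.6]
  ],
  "dr": [
    [0,0,0],
    [0,0,0],
    [0,0,0],
    [0,0,0],
    [0,0,0]
  ],
  "jaw": [255,255,255,255,255]
}}

```text
time_s: 22.02
position: [0.5982, 0.0311, 0.0567]
tool_rot: [0.66, 0.751, 0.0, 0.0]
ft_force: [1.0, -0.1, -1.2]
finger_gap: 0.527
gripper_force: 31.6
```

Call:
{"name": "play_rows", "arguments": {
  "slide": [
    [0,0,0.1],
    [0,0,0.1],
    [0,0,0]
  ],
  "dr": [
    [0,0,0],
    [0,0,0],
    [0,0,0]
  ],
  "jaw": [255,255,255]
}}

```text
time_s: 22.4
position: [0.5986, 0.0305, 0.055]
tool_rot: [0.661, 0.751, 0.0, 0.0]
ft_force: [0.7, -0.5, -1.1]
finger_gap: 0.528
gripper_force: 31.6
```

Call:
{"name": "play_rows", "arguments": {
  "slide": [
    [0,0,0.1],
    [0,0,0]
  ],
  "dr": [
    [0,0,0],
    [0,0,0]
  ],
  "jaw": [255,255]
}}

```text
time_s: 22.65
position: [0.5986, 0.0304, 0.0542]
tool_rot: [0.661, 0.751, 0.0, 0.0]
ft_force: [-2.9, -0.3, 9.2]
finger_gap: 0.528
gripper_force: 32.4
```

Call:
{"name": "play_rows", "arguments": {
  "slide": [
    [0,0,0],
    [0,0,0],
    [0,0,0],
    [0,0,0],
    [0,0,0]
  ],
  "dr": [
    [0,0,0],
    [0,0,0],
    [0,0,0],
    [0,0,0],
    [0,0,0]
  ],
  "jaw": [180,100,50,0,0]
}}

```text
time_s: 23.28
position: [0.5982, 0.0304, 0.0533]
tool_rot: [0.661, 0.751, -0.0, -0.0]
ft_force: [-0.1, 0.3, -0.6]
finger_gap: 0.998
gripper_force: 0.0
```

Call:
{"name": "play_rows", "arguments": {
  "slide": [
    [0,0,-4.0],
    [0,0,-6.0],
    [0,0,-6.0],
    [0,0,-6.0],
    [0,0,-5.0]
  ],
  "dr": [
    [0,0,0],
    [0,0,0],
    [0,0,0],
    [0,0,0],
    [0,0,0]
  ],
  "jaw": [0,0,0,0,0]
}}

```text
time_s: 23.9
position: [0.598, 0.0304, 0.3259]
tool_rot: [0.661, 0.751, 0.001, 0.001]
ft_force: [1.3, -0.2, 0.2]
finger_gap: 1.003
gripper_force: 0.0
```

Call:
{"name": "play_rows", "arguments": {
  "slide": [
    [0,-5.0,0],
    [0,-5.0,0],
    [0,-5.0,0],
    [0,0,0],
    [0,0,0]
  ],
  "dr": [
    [0,0,0],
    [0,0,0],
    [0,0,0],
    [0,0,0],
    [0,0,0]
  ],
  "jaw": [0,0,0,0,0]
}}

```text
time_s: 24.52
position: [0.4499, 0.0115, 0.3236]
tool_rot: [0.661, 0.751, 0.0, 0.0]
ft_force: [-0.3, -0.7, -0.5]
finger_gap: 1.002
gripper_force: 0.0
```

Run:
```python
from h import *
a=camera("side");p=pose();b=camera("wrist");print(p[0])
a2=cv2.resize(a[140:300,200:330],(520,600),interpolation=cv2.INTER_CUBIC)
cv2.imwrite("pics/s9.png",a2[...,::-1]);cv2.imwrite("pics/w9.png",b[...,::-1])
```

```text
[0.45017093 0.01152894 0.32333007]
```

View pics/s9.png

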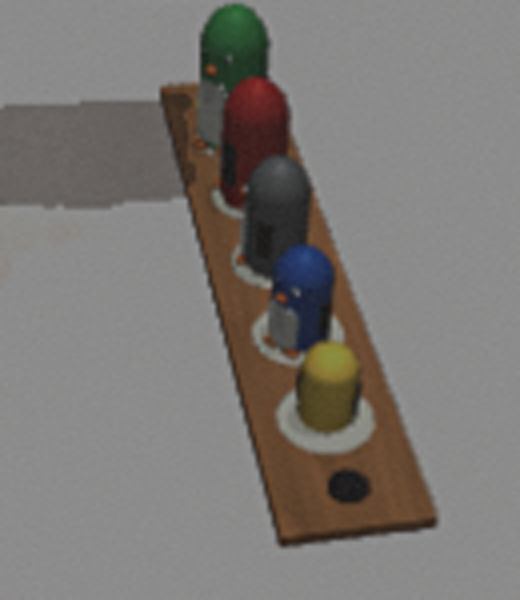

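View pics/w9.png

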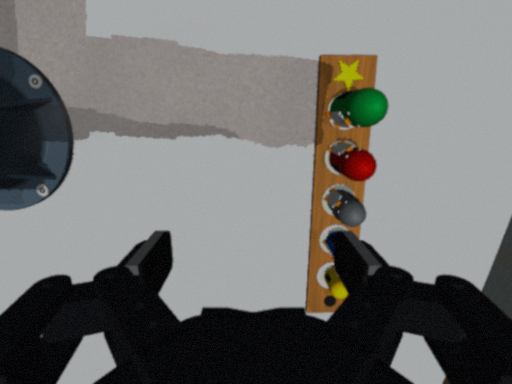

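Both views show all five penguins upright on their marks, in order green, red, grey, blue, yellow from the star to the dot. The arm is clear, so I'm handing in.

```bash
python3 -c "
from plant import *
print(hand_in())"
```

```text
the job is handed in; nothing more can be done
None
```

I handed the job in after about 25 s of the 106 s allowed: the row reads green, red, grey, blue, yellow from star to dot, with all five upright and released on their marks in the last pictures; no verdict came back.

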